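# Scoop into the crowded crock

### The arm

A 6-joint arm with a two-finger parallel gripper is mounted at the origin on the work surface. World frame = base frame: x ahead of the robot, y to its left, z up, the work surface at z = 0. Lengths are in mm, angles in rad, forces in N, time in s.
With the tool pointing down it reaches from about 325 to 1000 mm from the base axis. Payload 5.1 kg.
Tool frame: the origin (TCP) lies midway between the tips of the shut fingers; the grasp point (between the pads) lies 19 mm behind it; z points along the fingers, y is the line along which they close (so a half turn about z gives the same grasp; the last joint's range is limited). The gripper opens to 85 mm and grips with 20 to 120 N. Pads are 22 mm wide; open, the fingers measure 114 mm over their backs; the gripper's body (76 mm by 85 mm) begins 54 mm behind the grasp point. The pads swing forward as they close: fully open they stand 13 mm farther back than shut.
Start: joints at [1.234, 0.124, 1.65, -0, 1.367, -0.083], TCP at [163.227, 629.16, 231.322] pointing down, gripper open.
Joint ranges: [-2.61, 2.61], [-1.02, 2.33], [0.03, 2.71], [-1.35, 4.49], [0.32, 2.68], [-2.91, 2.91]. Speed limits (rad/s): [2.57, 2.57, 3.14, 3.14, 3.14, 3.14].

### API

Orientations are given as [roll, pitch, yaw] about the fixed x, y, z axes, in that order (R = Rz(yaw) Ry(pitch) Rx(roll)).
In Python, from workcell import observe, read_camera, camera_model, sign_off, silhouettes, tip_of gives the robot as it stands.
- The arm moves only by the shell command python3 -m creep 'ROWS' [FORCE]. ROWS is JSON, a list of rows, each a list of 3 entries, a list of its own where there are three numbers: the shift along the tool's x, y, z in m, then the turn about the tool's z in rad, then the finger opening in m, from 0 to 0.0854. A call has 1 to 12 rows; each row shifts and turns the commanded pose from where the row before left it, along the tool's axes as they then stand; what a row does not reach is not made up. A row lasts 1/10 s, in which the tool goes at most 50 mm and 8.59 degrees, less where a joint would pass 70% of its speed; a pose out of reach is approached as far as the arm can. A call with a gripper value outside its range is refused whole. The fingers move at their own pace and stop on an object; FORCE is the grip in N (left out, the last holds). Time passes only in rows, so rows that do not move let the fingers close. It gives the time, the measured TCP pose, the force, the opening and the grip force at its end, in the units of the state.
- observe(): the state, without advancing time (a new reading comes with each control period).
- read_camera(name): name is "side" or "top"; returns the picture (480x640x3 uint8, red, green, blue); there is no depth.
- camera_model(name): a dict with "fx", "fy", "cx", "cy" (pixels), "k1" (the pictures are not rectified: a ray, as slopes to the right and down, at radius r is drawn at 1 + k1 r^2 times it, then the intrinsics apply), "rvec" (rotation vector, rad) and "tvec" (3), from world to camera coordinates, as OpenCV has them. Camera axes: x right, y down, z forward; pixel columns grow to the right and rows downward; lengths in mm; the calibration is good to about 2 mm. A picture is of the moment at which its call begins. camera_model takes no time and is no camera call.
- sign_off(): hands the job in; it is judged then, once.
Trained networks look in the newest picture that a camera, given by its name, has taken for a name from the list of things; names that differ only in an ending like _2 or _b are one class to them, and where a whole thing is asked for, a point or a joint stands for the part that bears it (a point fixed in the world has none). Each returns a list of dicts, best first, with "p" (0 to 1); they miss things now and then, are a little off and sometimes report something else, mostly with a low value. They report only what shows in the picture. A call takes as long as a camera call.
- silhouettes(camera, query): "pixels" (480x640 bool, what is visible of it) and "centre" ([row, column] in pixels, amid what is visible of it).
- tip_of(camera, query): "centre" ([row, column] in pixels: a listed point, or the origin of a listed thing).
The state is a dict: "time": time; "joints": joint angles; "qvel": joint speeds; "joint_efforts": joint torques, N m; "tool_pos": TCP position; "tool_rot": TCP orientation; "contact_force": force on the tool from outside, world axes, zero at the start; "torque": the same for the moment, N m; "opening": opening from 0.0 (shut) to 1.0 (fully open); "gripper_force": force on a finger pad.
Only numpy, scipy, OpenCV 4.12 (cv2) and the standard library are available. Lean on these libraries where they do the work, as an engineer would, in place of code of your own. Each camera call takes 0.05 s, during which the arm holds its last target. There are 200 camera calls.

### The job

The red-handled sweet scoop has been pushed into the bay under the white display step. Draw it out, lay it flat on the open counter and let go of it, then take it again another way and stand it handle-down in the pink crock among the honey dippers, gently easing them aside, feeling your way and never forcing it, until the handle is right down on the bottom. Leave every dipper in the crock, the crock standing where it is, and the jar and the tin undisturbed.

Things in the scene. Friction and masses are not known exactly. Their poses are not given: they have to be found in the camera images.
- scoop: Aluminium scoop, about 140 g, 200 mm long, lying level on its flat-bottomed bowl. Bowl open at top and front: 76 long (local x 0 to 76), 56 wide over two flat upright sides (y), 44 high, wall 4. Round red handle 18 thick, 124 long, along -x from the bowl's back wall, axis 22 above the underside. Origin under the bowl's back wall on the centre line; x from handle to bowl, z out of the open top.
- handle_end (a point): The rounded far end of the scoop's handle, on its axis: (-124, 0, 22) mm in the scoop's frame.
- bowl_mid (a point): Middle of the scoop's bowl, between its flat sides: (42, 0, 24) mm in the scoop's frame.
- step: Fixed low white display step: 160 mm deep (x), 120 wide (y), 66 high, walls and top 8, closed at the back (+x), open at its pink-edged front (-x): the bay is 104 wide, 58 high. Origin under its centre on the counter. The scoop starts in it, roughly along its x axis, with 55 to 70 mm of its handle showing.
- bay_mouth (a point): Middle of the open front edge of the step's bay, on the counter.
- crock: Loose pink crock, 0.9 kg: 100 mm high, 94 across, straight, wall 5, 84 across inside, inner floor 8 above the counter. Origin under its centre; z up. Four long dippers stand in it crosswise, twisted round one another, and the short one stands near the middle between them: no gap passes the scoop's handle until they are nudged; they slide aside with under 10 N, then hold the handle up.
- dipper0: Dipper with a orange ball, 147 mm long, about 65 g, loose, foot down in the crock, leaning about 37 degrees against the rim, ball beyond it, up to about 130 mm above the counter: round wooden stick 14 mm thick with a rounded foot, ball 26 mm across centred 134 mm from the foot. Origin at its foot; z along the stick to the ball.
- dipper1: Dipper with a yellow ball, 147 mm long, about 65 g, loose, foot down in the crock, leaning about 37 degrees against the rim, ball beyond it, up to about 130 mm above the counter: round wooden stick 14 mm thick with a rounded foot, ball 26 mm across centred 134 mm from the foot. Origin at its foot; z along the stick to the ball.
- dipper2: Dipper with a blue ball, 147 mm long, about 65 g, loose, foot down in the crock, leaning about 37 degrees against the rim, ball beyond it, up to about 130 mm above the counter: round wooden stick 14 mm thick with a rounded foot, ball 26 mm across centred 134 mm from the foot. Origin at its foot; z along the stick to the ball.
- dipper3: Dipper with a green ball, 147 mm long, about 65 g, loose, foot down in the crock, leaning about 37 degrees against the rim, ball beyond it, up to about 130 mm above the counter: round wooden stick 14 mm thick with a rounded foot, ball 26 mm across centred 134 mm from the foot. Origin at its foot; z along the stick to the ball.
- dipper4: Short dipper with a white ball, 119 mm long, about 65 g, loose, foot down in the crock, near the middle of the crock, almost upright: round wooden stick 14 mm thick with a rounded foot, ball 26 mm across centred 106 mm from the foot. Origin at its foot; z along the stick to the ball.
- jar: Bystander: loose amber jar with a white cap, 80 mm across, 130 mm high, standing on the counter. Origin under its centre.
- tin: Bystander: loose pink tin, 64 mm across, 75 mm high, standing on the counter. Origin under its centre.

How it is judged:
By the outcome, as a careful person would: the job done as asked, in the order asked, and still so for the second after the job is handed in, with the robot touching nothing.
It also fails if it takes over 72 s, if anything falls off the work surface, if the arm or the gripper's body presses on something with over 40 N, if the wrist force passes 120 N, or if a joint passes its speed limit or range.

## Working session

There is one attempt and no reset: what is moved stays moved. The work goes in short steps, Python scripts to look and compute and a shell command to move; the robot and the scene stay as the last step left them, time stands still between calls to the robot, and variables do not carry over. Pictures are saved under pics/ and viewed, at most 10 in all, crops included, and the job is handed in when it is done.

```bash
mkdir -p pics; ls; python3 - <<'E'
from workcell import *
import cv2,numpy as np
print(observe())
for c in("side","top"):
    m=camera_model(c);print(c,m)
    R=cv2.Rodrigues(np.array(m["rvec"],float))[0];print("campos",-R.T@np.array(m["tvec"]))
    cv2.imwrite(f"pics/{c}0.png",read_camera(c)[:,:,::-1])
E
```

```text
pics
{'time': 0.0, 'joints': array([ 1.23438579e+00,  1.24546513e-01,  1.65166768e+00,  2.44300949e-05,
        1.36751179e+00, -8.26302536e-02]), 'qvel': array([ 0.00083689, -0.00043532,  0.00055687, -0.00108525, -0.00024791,
        0.00014268]), 'joint_efforts': array([ 1.85492950e-04, -4.23594725e+01, -3.65456879e+01, -5.88259468e-05,
        6.81650854e-03,  9.55570727e-06]), 'tool_pos': array([163.0307422 , 628.59175714, 230.02996382]), 'tool_rot': array([-3.13946858e+00, -1.99911364e-04,  2.88780720e+00]), 'contact_force': array([-0.40365459,  0.01397775,  0.27588691]), 'torque': array([0.01386044, 0.02969119, 0.00249748]), 'gripper_force': 0.0, 'opening': 1.0014169939302768}
side {'fx': 464.82723099649775, 'fy': 464.82723099649775, 'cx': 320.0217854668943, 'cy': 244.16815206495266, 'k1': 0.003237099350686132, 'rvec': array([ 2.15675981, -0.46662173,  0.26506406]), 'tvec': array([-566.23373093,  158.79190987,  988.59585002])}
campos [ 201.28667509 -876.90285415  716.71634708]
top {'fx': 466.2565244840541, 'fy': 466.2565244840541, 'cx': 319.50349258915287, 'cy': 237.59245459828287, 'k1': 0.035672639787581006, 'rvec': array([ 2.20291957, -2.15459778,  0.07749214]), 'tvec': array([ -82.21389918,  583.59166778, 1161.30355933])}
campos [ 493.82018514  -77.73689796 1202.52356163]
```

View pics/side0.png

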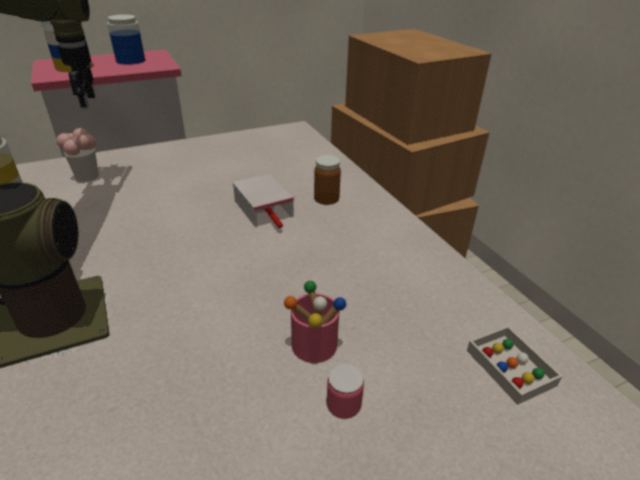

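View pics/top0.png

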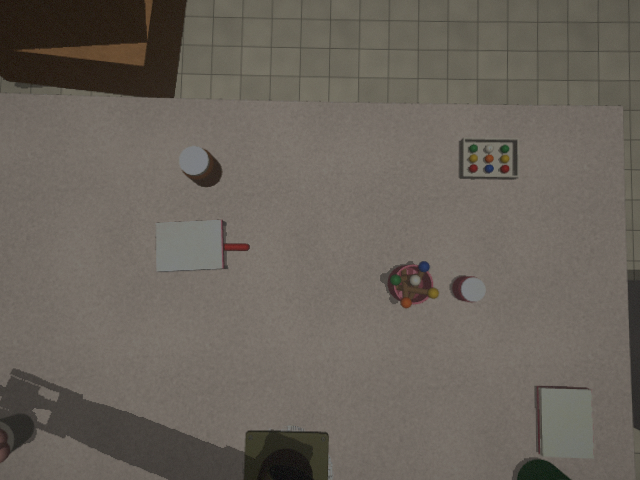

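```bash
cat > h.py <<'E'
from workcell import *
import cv2,numpy as np
from scipy.optimize import least_squares
def cam(c):
    m=camera_model(c);R=cv2.Rodrigues(np.array(m["rvec"],float))[0];return m,R,np.array(m["tvec"],float)
def ray(c,px): # px=[row,col]
    m,R,t=cam(c);v=np.array([(px[1]-m["cx"])/m["fx"],(px[0]-m["cy"])/m["fy"]]);u=v.copy()
    for _ in range(6):u=v/(1+m["k1"]*(u@u))
    d=R.T@np.array([u[0],u[1],1]);return -R.T@t,d/np.linalg.norm(d)
def atz(c,px,z):
    o,d=ray(c,px);return o+d*(z-o[2])/d[2]
def tri(pa,pb):
    (o1,d1),(o2,d2)=ray("side",pa),ray("top",pb)
    s=np.linalg.lstsq(np.c_[d1,-d2],o2-o1,rcond=None)[0];a,b=o1+s[0]*d1,o2+s[1]*d2
    return (a+b)/2,np.linalg.norm(a-b)
def proj(c,X):
    m,R,t=cam(c);p=R@np.array(X)+t;u=p[:2]/p[2];u=u*(1+m["k1"]*(u@u))
    return [m["fy"]*u[1]+m["cy"],m["fx"]*u[0]+m["cx"]]
E
python3 - <<'E'
from h import *
np.set_printoptions(precision=1,suppress=True)
for n,z in[("handle_end",22),("scoop",0),("bay_mouth",0),("step",0),("crock",0),("jar",0),("tin",0)]:
    P={}
    for c in("side","top"):
        r=tip_of(c,n)
        if r: P[c]=r[0]["centre"];print(n,c,np.array(P[c]),round(r[0]["p"],2),atz(c,P[c],z))
    if len(P)==2:print("   tri",*tri(P["side"],P["top"]))
E
```

```text
handle_end side [227.8 283. ] 0.66 [561.8 101.3  22. ]
handle_end top [245.8 249.2] 0.6 [560.5 108.5  22. ]
   tri [562.5 108.6  17.2] 3.7177046855354856
scoop top [242.1 250.3] 0.21 [571.4 109.5   0. ]
bay_mouth side [221.4 272.2] 0.62 [557.1 174.7   0. ]
step side [208.8 263. ] 0.63 [555.9 249.3   0. ]
step top [248.3 198.2] 0.96 [552.4 243.1   0. ]
   tri [552.8 241.6   5.1] 1.2407065585870052
crock side [346.3 314.2] 0.64 [ 474.4 -295.     0. ]
crock top [284.3 406.5] 0.93 [ 472.  -294.5    0. ]
   tri [ 473.1 -294.9    0.3] 2.402071193550146
jar side [194.5 322.6] 0.88 [753.3 257.1   0. ]
jar top [171.  209.2] 0.65 [755.1 222.9   0. ]
   tri [743.3 219.8  22.6] 14.679666572346228
tin side [404.4 342.6] 0.92 [ 464.5 -439.7    0. ]
tin top [287.6 462.7] 0.82 [ 467.1 -437.3    0. ]
   tri [ 466.3 -437.9   -3.2] 1.427463679224202
```

The side view shows the step at about (263,200) with the red handle to (280,225), the crock at (315,325), the tin at (345,390) and the jar at (327,180). The top view shows the handle from (224,247) to (249,247). The crock is at (411,284), with balls green (396,280), blue (424,267), yellow (433,293), orange (406,302) and white (415,281).

```bash
python3 - <<'E'
from h import *
np.set_printoptions(precision=1,suppress=True)
S=silhouettes("top","scoop")
for s in S[:2]:
    q=np.argwhere(s["pixels"]);W=np.array([atz("top",p,22)[:2] for p in q]);print("scoop",s["p"],len(q),W.min(0),W.max(0))
    m=W[:,1]<W[:,1].min()+52
    vx=cv2.fitLine(W[m].astype(np.float32),cv2.DIST_L2,0,.01,.01).ravel();print(" handle line",vx, "yaw deg",np.degrees(np.arctan2(vx[1],vx[0])))
s=silhouettes("top","step")[0];q=np.argwhere(s["pixels"]);W=np.array([atz("top",p,66)[:2] for p in q],np.float32)
print("step",s["p"],cv2.minAreaRect(W),W.min(0),W.max(0))
for i,n in enumerate(["dipper0","dipper1","dipper2","dipper3","dipper4"]):
    P={}
    for c in("side","top"):
        r=silhouettes(c,n)
        if r:P[c]=r[0]["centre"]
    print(n,P.get("top"),*(tri(P["side"],P["top"]) if len(P)==2 else []))
s=silhouettes("top","crock")[0];q=np.argwhere(s["pixels"]);W=np.array([atz("top",p,100)[:2] for p in q]);print("crock",W.min(0),W.max(0))
E
python3 -m creep '[[[0,0,0],0.146,0.0854],[[0,0,0],0.146,0.0854],[[0,0,0],0.146,0.0854],[[0,0,0],0.146,0.0854],[[0,0,0],0.146,0.0854],[[0,0,0],0.146,0.0854],[[0,0,0],0.146,0.0854],[[0,0,0],0.146,0.0854],[[0,0,0],0.146,0.0854]]' 40
```

```text
scoop 0.43 165 [548.5 111.4] [564.9 172.4]
 handle line [  0.   -1.  556.9 138.1] yaw deg -88.18923
time: 1.8
tool_pos: [163.2, 629.2, 231.3]
tool_rot: [-3.142, -0.0, 1.568]
contact_force: [0.4, -0.5, 0.3]
opening: 0.996
gripper_force: 0.0Traceback (most recent call last):
  File "<stdin>", line 8, in <module>
  File "h.py", line 11, in atz
    o,d=ray(c,px);return o+d*(z-o[2])/d[2]
        ~~~^^^^^^
  File "h.py", line 7, in ray
    m,R,t=cam(c);v=np.array([(px[1]-m["cx"])/m["fx"],(px[0]-m["cy"])/m["fy"]]);u=v.copy()
          ~~~^^^
  File "h.py", line 5, in cam
    m=camera_model(c);R=cv2.Rodrigues(np.array(m["rvec"],float))[0];return m,R,np.array(m["tvec"],float)
ValueError: time passes only in moves, steps and waits
```

```bash
sed -i 's/^def cam(c):/from functools import lru_cache\n@lru_cache\ndef cam(c):/' h.py
python3 -m creep '[[[-0.038,0.030,0],0,0.0854],[[-0.038,0.030,0],0,0.0854],[[-0.038,0.030,0],0,0.0854],[[-0.038,0.030,0],0,0.0854],[[-0.038,0.030,0],0,0.0854],[[-0.038,0.030,0],0,0.0854],[[-0.038,0.030,0],0,0.0854],[[-0.038,0.030,0],0,0.0854],[[-0.038,0.030,0],0,0.0854],[[-0.038,0.030,0],0,0.0854],[[-0.038,0.030,0],0,0.0854],[[-0.038,0.030,0],0,0.0854]]'
python3 - <<'E'
from h import *
np.set_printoptions(precision=1,suppress=True)
read_camera("top");read_camera("side")
for n,z in(("step",66),("crock",100)):
    s=silhouettes("top",n)[0];q=np.argwhere(s["pixels"]);W=np.array([atz("top",p,z)[:2] for p in q],np.float32)
    print(n,s["p"],cv2.minAreaRect(W),W.min(0),W.max(0))
for n in ["dipper0","dipper1","dipper2","dipper3","dipper4"]:
    P={}
    for c in("side","top"):
        r=silhouettes(c,n)
        if r:
            # ball: use most saturated top part -> report centre
            P[c]=r[0]["centre"]
    print(n,P.get("top"),*(tri(P["side"],P["top"]) if len(P)==2 else []))
E
```

```text
time: 3.0
tool_pos: [525.6, 172.5, 231.7]
tool_rot: [3.141, -0.0, 1.574]
contact_force: [1.7, 0.7, -0.0]
opening: 1.001
gripper_force: 0.0
step 0.58 ((560.6499633789062, 188.9158477783203), (119.36475372314453, 58.74748992919922), 3.484006643295288) [501.6 156.2] [619.9 221.3]
crock 0.89 ((477.7645568847656, -284.2888488769531), (103.3648452758789, 88.66043090820312), 75.46139526367188) [ 430.6 -336. ] [ 521.7 -233.1]
dipper0 [292.7, 404.4] [ 483.4 -289.5   83.8] 66.83640154322974
dipper1 [292.7, 404.4] [ 483.4 -289.5   83.8] 66.83640154322974
dipper2 [292.7, 404.4] [ 483.4 -289.5   83.8] 66.83640154322974
dipper3 [292.7, 404.4] [ 483.4 -289.5   83.8] 66.83640154322974
dipper4 [292.7, 404.4] [ 483.4 -289.5   83.8] 66.83640154322974
```

```bash
python3 -m creep '[[[-0.023,0.016,0],0,0.0854],[[-0.023,0.016,0.02],0,0.0854],[[0,0,0.045],0,0.0854],[[0,0,0.045],0,0.0854],[[0,0,0.045],0,0.0854],[[0,0,0.04],0,0.0854],[[0,0,0.020],0,0.0854],[[0,0,0.01],0,0.0854],[[0,0,0],0,0.0854]]'
python3 - <<'E'
from h import *
cv2.imwrite("pics/a.png",np.hstack([cv2.resize(read_camera(c)[130:310,150:350,::-1],(400,360)) for c in("side","top")]))
E
```

```text
time: 4.6
tool_pos: [555.8, 128.3, 5.1]
tool_rot: [-3.139, 0.0, 1.574]
contact_force: [0.1, 0.5, -0.2]
opening: 0.997
gripper_force: 0.0
```

View pics/a.png

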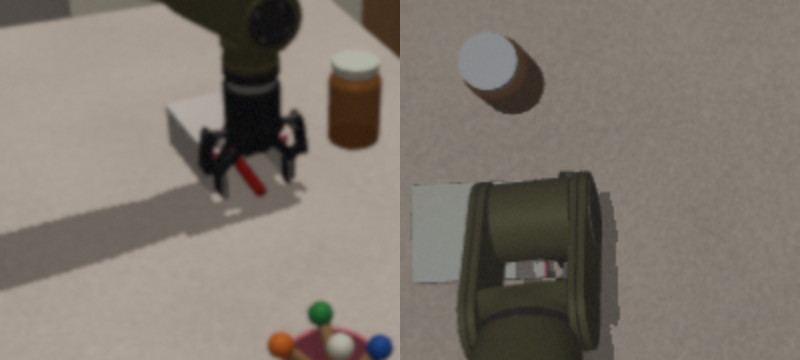

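The side view (left) shows the fingers straddling the red handle, whose end is near crop pixel (260,190). I'll close on it.

```bash
python3 -m creep '[[[0,0,0],0,0.04],[[0,0,0],0,0.02],[[0,0,0],0,0.0],[[0,0,0],0,0.0],[[0,0,0],0,0.0],[[0,0,0],0,0.0],[[0,0,0],0,0.0],[[0,0,0],0,0.0]]' 60
```

```text
time: 5.5
tool_pos: [556.7, 128.3, 6.3]
tool_rot: [-3.142, 0.0, 1.574]
contact_force: [-0.0, -0.7, 1.4]
opening: 0.183
gripper_force: 58.5
```

```bash
python3 -m creep '[[[0,0,-0.003],0,0],[[-0.015,0,0],0,0],[[-0.02,0,0],0,0],[[-0.02,0,0],0,0],[[-0.02,0,0],0,0]]'; python3 -m creep '[[[-0.025,0,0],0,0],[[-0.025,0,0],0,0],[[-0.025,0,0],0,0],[[-0.025,0,0],0,0],[[-0.025,0,0],0,0],[[-0.02,0,0],0,0],[[-0.01,0,0],0,0],[[0,0,0],0,0]]'
python3 - <<'E'
from h import *
cv2.imwrite("pics/b.png",np.hstack([cv2.resize(read_camera(c)[130:310,150:350,::-1],(400,360)) for c in("side","top")]))
E
```

```text
time: 6.0
tool_pos: [556.6, 52.0, 9.1]
tool_rot: [-3.141, 0.0, 1.574]
contact_force: [0.5, 0.5, -1.0]
opening: 0.188
gripper_force: 58.5
time: 6.8
tool_pos: [557.2, -103.1, 9.3]
tool_rot: [-3.142, 0.0, 1.572]
contact_force: [0.6, -0.2, -1.0]
opening: 0.188
gripper_force: 58.5
```

View pics/b.png

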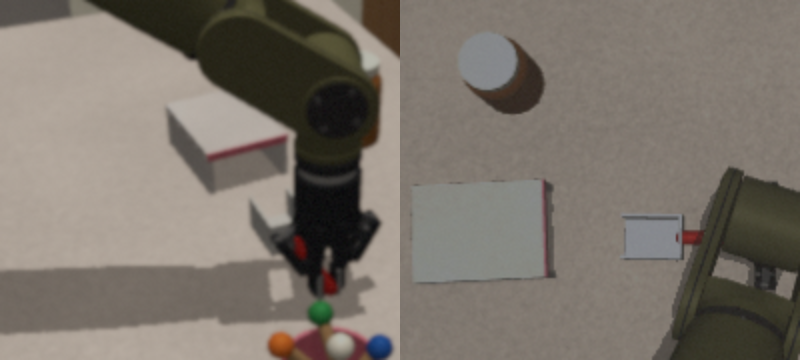

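```bash
python3 -m creep '[[[0,0,0.003],0,0],[[0,0,0.001],0,0],[[0,0,0],0,0.03],[[0,0,0],0,0.06],[[0,0,0],0,0.0854],[[0,0,0],0,0.0854],[[0,0,0],0,0.0854],[[0,0,-0.03],0,0.0854],[[0,0,-0.05],0,0.0854],[[-0.01,0,-0.05],0,0.0854],[[-0.03,0,-0.03],0,0.0854],[[-0.03,0,0],0,0.0854]]'
python3 - <<'E'
from h import *
np.set_printoptions(precision=1,suppress=True)
im=read_camera("top");s=silhouettes("top","scoop")[0];q=np.argwhere(s["pixels"]);print(s["p"],len(q))
for z in(22,44):
    W=np.array([atz("top",p,z)[:2] for p in q],np.float32);print(z,cv2.minAreaRect(W),W.min(0),W.max(0))
for n in("scoop","handle_end","bowl_mid"):
    for c in("top","side"):
        if c=="side" and n=="scoop":read_camera(c)
        r=tip_of(c,n);z={"scoop":0,"handle_end":22,"bowl_mid":24}[n]
        if r:print(n,c,r[0]["p"],atz(c,r[0]["centre"],z))
cv2.imwrite("pics/c.png",cv2.resize(im[180:330,220:420,::-1],(800,600)))
E
```

```text
time: 8.1
tool_pos: [561.1, -173.2, 171.8]
tool_rot: [3.13, 0.005, 1.575]
contact_force: [1.2, -0.2, 0.3]
opening: 1.002
gripper_force: 0.0
0.9 922
22 ((556.450439453125, -16.725242614746094), (53.30506896972656, 189.93551635742188), 1.2584890127182007) [ 527.8 -111.6] [582.6  77.8]
44 ((555.2832641601562, -17.86224365234375), (52.311668395996094, 186.3959197998047), 1.2584662437438965) [ 527.1 -111. ] [580.9  74.9]
scoop top 0.75 [563.3   6.9   0. ]
scoop side 0.73 [551.   -9.5   0. ]
handle_end top 0.75 [ 553.3 -117.8   22. ]
handle_end side 0.65 [ 553.8 -140.4   22. ]
bowl_mid top 0.59 [558.6  41.6  24. ]
bowl_mid side 0.87 [557.   51.6  24. ]
```

View pics/c.png

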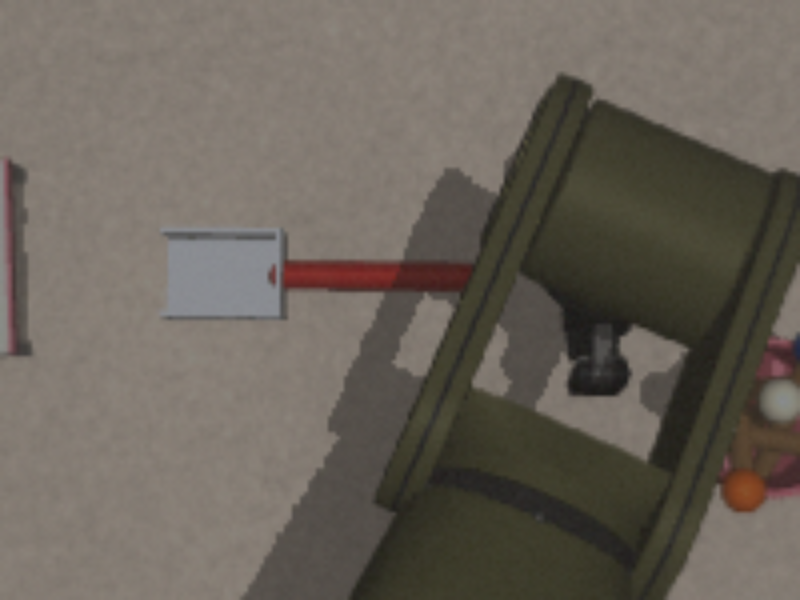

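```bash
python3 -m creep '[[[0.04,0,0],0,0.0854],[[0.045,0,0],0,0.0854],[[0.045,0,0],0,0.0854],[[0.045,0,0],0,0.0854],[[0.04,0,0],0,0.0854],[[0.015,0,0],0,0.0854],[[0,0,0.01],0,0.0854],[[0,0,0],0,0.0854]]'
python3 - <<'E'
from h import *
print(observe()["tool_pos"])
E
```

```text
time: 9.35
tool_pos: [555.8, 58.2, 152.3]
tool_rot: [-3.138, 0.001, 1.574]
contact_force: [-0.2, -0.5, -0.3]
opening: 0.999
gripper_force: 0.0
[555.79279397  58.18504547 152.26440287]
```

```bash
python3 -m creep '[[[0,0,0.04],0,0.0854],[[0,0,0.045],0,0.0854],[[0,0,0.035],0,0.0854],[[0,0,0.02],0,0.0854],[[0,0,0.009],0,0.0854],[[0,0,0],0,0.05],[[0,0,0],0,0.045],[[0,0,0],0,0.045],[[0,0,0],0,0.045],[[0,0,0],0,0.045],[[0,0,0],0,0.045]]' 20;  python3 -m creep '[[[0,0,-0.01],0,0.045],[[0,0,-0.03],0,0.045],[[0,0,-0.04],0,0.045],[[0,0,-0.04],0,0.045],[[0,0,-0.04],0,0.045],[[0,0,-0.04],0,0.045],[[0,0,-0.03],0,0.045],[[0,0,-0.02],0,0.045],[[0,0,0],0,0.045]]'
python3 - <<'E'
from h import *
cv2.imwrite("pics/d.png",np.hstack([cv2.resize(read_camera(c)[80:300,180:400,::-1],(400,400)) for c in("side","top")]))
E
```

```text
time: 10.45
tool_pos: [558.1, 58.4, 6.8]
tool_rot: [3.139, 0.0, 1.574]
contact_force: [-1.2, -1.6, 6.2]
opening: 0.656
gripper_force: 22.7
time: 11.35
tool_pos: [558.3, 58.8, 259.5]
tool_rot: [3.135, -0.0, 1.574]
contact_force: [0.7, 0.4, -1.0]
opening: 0.654
gripper_force: 22.4
```

View pics/d.png

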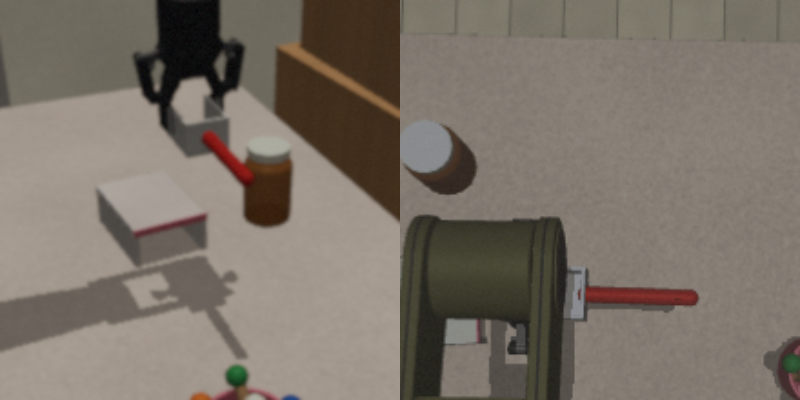

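The scoop is held by the bowl sides and is still about level, with the handle end near side crop (250,178). I'll turn it so the handle points into the bay, then let the bay's front lip push the handle down as I lift.

```bash
python3 -m creep '[[[0,0,0],-0.1435,0.045],[[0,0,0],-0.1435,0.045],[[0,0,0],-0.1435,0.045],[[0,0,0],-0.1435,0.045],[[0,0,0],-0.1435,0.045],[[0,0,0],-0.1435,0.045],[[0,0,0],-0.1435,0.045],[[0,0,0],-0.1435,0.045],[[0,0,0],-0.1435,0.045],[[0,0,0],-0.1435,0.045],[[0,0,0],-0.1435,0.045],[[0,0,0],-0.1435,0.045]]' 60;  python3 -m creep '[[[0,0,0],-0.1435,0.045],[[0,0,0],-0.1435,0.045],[[0,0,0],-0.1435,0.045],[[0,0,0],-0.1435,0.045],[[0,0,0],-0.1435,0.045],[[0,0,0],-0.1435,0.045],[[0,0,0],-0.1435,0.045],[[0.03,0.003,0],0,0.045],[[0.04,0.003,0],0,0.045],[[0.034,0.001,0],0,0.045],[[0,0,0],0,0.045]]'
python3 - <<'E'
from h import *
np.set_printoptions(precision=1,suppress=True)
print(observe()["joints"])
a,b=read_camera("side"),read_camera("top")
for n in("handle_end","scoop","bay_mouth"):
    r,s=tip_of("side",n),tip_of("top",n)
    if r and s:print(n,r[0]["p"],s[0]["p"],*tri(r[0]["centre"],s[0]["centre"]))
cv2.imwrite("pics/e.png",np.hstack([cv2.resize(k[80:300,180:400,::-1],(400,400)) for k in(a,b)]))
E
```

```text
time: 12.65
tool_pos: [555.4, 58.5, 251.9]
tool_rot: [3.141, -0.006, -2.981]
contact_force: [0.1, -0.3, -0.1]
opening: 0.649
gripper_force: 68.0
time: 13.75
tool_pos: [506.3, -36.3, 252.2]
tool_rot: [3.137, -0.003, -1.987]
contact_force: [-0.1, -0.3, -1.5]
opening: 0.648
gripper_force: 67.7
[-0.2 -0.2  1.9 -0.   1.4 -2.9]
handle_end 0.4 0.59 [574.1 195.   34.4] 67.97687646098775
bay_mouth 0.76 0.43 [597.4 208.6 -26.6] 43.48430578270428
```

View pics/e.png

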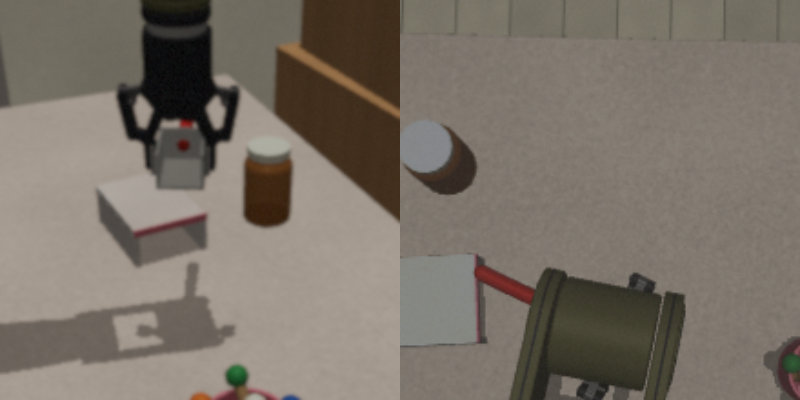

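```bash
python3 - <<'E'
from h import *
np.set_printoptions(precision=1,suppress=True)
for z in(150,200,230,260,270): print(z,atz("top",[229.6,223],z))
print("mouth edge ends", atz("top",[80+255*.55,180+78*.55],66),atz("top",[80+342*.55,180+81*.55],66))
print("handle dir",atz("top",[80+270*.55,180+78*.55],265),atz("top",[80+298*.55,180+132*.55],265))
E
```

```text
150 [588.7 148.9 150. ]
200 [584.2 138.1 200. ]
230 [581.5 131.7 230. ]
260 [578.8 125.2 260. ]
270 [577.9 123.1 270. ]
mouth edge ends [619.3 168.1  66. ] [502.4 159.6  66. ]
handle dir [580.6 124.4 265. ] [550.8  63.5 265. ]
```

```bash
python3 -m creep '[[[0,0,0.04],0,0.045],[[0,0,0.045],0,0.045],[[0,0,0.045],0,0.045],[[0,0,0.045],0,0.045],[[0,0,0.04],0,0.045],[[0,0,0.02],0,0.045],[[0,0,0],0,0.045]]'; python3 - <<'E'
from h import *
np.set_printoptions(precision=2,suppress=True)
print(observe()["joints"])
E
python3 -m creep '[[[-0.010,0.004,0],0,0.045],[[-0.016,0.007,0],0,0.045],[[-0.016,0.007,0],0,0.045],[[-0.016,0.007,0],0,0.045],[[-0.016,0.006,0],0,0.045],[[0,0,0],0,0.045]]'
python3 - <<'E'
from h import *
a,b=read_camera("side"),read_camera("top")
cv2.imwrite("pics/f.png",np.hstack([cv2.resize(k[80:300,180:400,::-1],(400,400)) for k in(a,b)]))
E
```

```text
time: 14.85
tool_pos: [505.7, -32.9, 16.4]
tool_rot: [3.134, -0.002, -1.982]
contact_force: [0.4, 1.2, -1.7]
opening: 0.648
gripper_force: 67.6
[-0.17  0.06  2.12  0.    0.98 -2.9 ]
time: 15.45
tool_pos: [512.3, 48.4, 23.2]
tool_rot: [-3.137, 0.002, -1.98]
contact_force: [0.1, -0.8, -1.4]
opening: 0.646
gripper_force: 67.7
```

View pics/f.png

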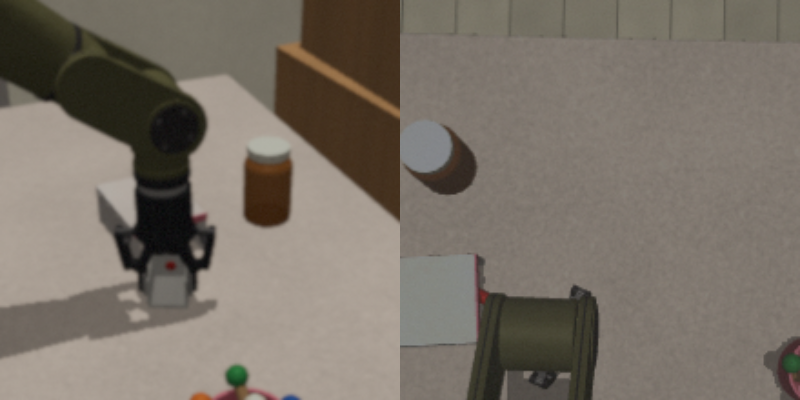

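```bash
python3 -m creep '[[[0,0,0],0,0.045],[[0,0,-0.015],0,0.045],[[0,0,-0.015],0,0.045],[[0,0,-0.015],0,0.045],[[0,0,0],0,0.045]]' 20; python3 -m creep '[[[0,0,-0.015],0,0.045],[[0,0,-0.015],0,0.045],[[0,0,-0.015],0,0.045],[[0,0,0],0,0.045]]';python3 -m creep '[[[0,0,-0.015],0,0.045],[[0,0,-0.015],0,0.045],[[0,0,0],0,0.045]]'
```

```text
time: 16.05
tool_pos: [511.8, 45.7, 68.4]
tool_rot: [-3.137, 0.001, -1.983]
contact_force: [0.5, -0.6, -3.1]
opening: 0.649
gripper_force: 65.9
time: 16.45
tool_pos: [512.0, 45.8, 113.8]
tool_rot: [-3.136, 0.001, -1.983]
contact_force: [0.1, -2.6, -2.5]
opening: 0.647
gripper_force: 67.7
time: 16.75
tool_pos: [512.0, 46.2, 143.7]
tool_rot: [-3.137, 0.002, -1.983]
contact_force: [1.9, -1.8, -2.1]
opening: 0.651
gripper_force: 68.3
```

```bash
python3 -m creep '[[[-0.014,0,-0.006],0,0.045],[[-0.014,0,-0.006],0,0.045],[[-0.014,0,-0.006],0,0.045],[[-0.014,0,-0.006],0,0.045],[[-0.014,0,-0.006],0,0.045],[[-0.014,0,-0.006],0,0.045],[[-0.014,0,-0.006],0,0.045],[[-0.010,0,-0.006],0,0.045],[[0,0,0],0,0.045]]'
python3 - <<'E'
from h import *
a,b=read_camera("side"),read_camera("top")
cv2.imwrite("pics/g.png",np.hstack([cv2.resize(k[100:260,200:360,::-1],(400,400)) for k in(a,b)]))
E
```

```text
time: 17.65
tool_pos: [554.2, 146.9, 189.7]
tool_rot: [-3.141, 0.002, -1.981]
contact_force: [0.1, -3.0, -0.9]
opening: 0.649
gripper_force: 71.0
```

View pics/g.png

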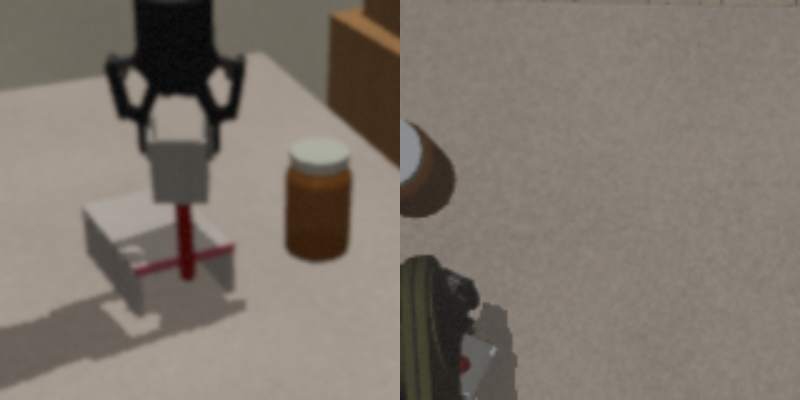

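```bash
python3 - <<'E'
from h import *
from scipy.optimize import least_squares
u=np.array([.397,.918])
p=np.array([554.2,146.9])
for t in(0,5,10,15,20):
    a=np.radians(t);d=np.r_[u*np.sin(a),-np.cos(a)]
    P=np.r_[p,206]
    print(t,[np.round(proj("side",P+d*L),1) for L in(58,182)],np.round(proj("top",P+d*55),1))
E
```

```text
0 [array([179. , 272.5]), array([219.3, 274.4])] [244.8 223.2]
5 [array([178. , 272.6]), array([216. , 274.6])] [243.9 221.3]
10 [array([176.9, 272.7]), array([212.4, 274.9])] [243.  219.3]
15 [array([175.6, 272.8]), array([208.5, 275.1])] [242.1 217.3]
20 [array([174.3, 272.9]), array([204.2, 275.3])] [241.2 215.3]
```

```bash
python3 -m creep '[[[-0.006,0,0],0,0.045],[[-0.006,0,0],0,0.045],[[0,0,0],0,0.045]]'
python3 - <<'E'
from h import *
u=np.array([.397,.918]);o=observe()["tool_pos"]
a=read_camera("side");s=silhouettes("side","scoop")
r=tip_of("side","handle_end");print([(x["p"],x["centre"]) for x in r[:2]])
red=(a[:,:,0].astype(int)>2.2*a[:,:,1])&(a[:,:,0]>50);red=red[150:240,268:282];q=np.argwhere(red)+[150,268]
for row in range(176,226,3):
    c=q[q[:,0]==row][:,1]; 
    if len(c):print(row,c.min(),c.max())
for t in(-5,0,5,10):
    k=np.radians(t);d=np.r_[u*np.sin(k),-np.cos(k)];P=np.r_[o[:2],o[2]+16];print(t,np.round(proj("side",P+d*182),1))
E
```

```text
time: 18.05
tool_pos: [558.6, 156.2, 188.6]
tool_rot: [-3.141, -0.0, -1.983]
contact_force: [-0.4, -3.7, 0.1]
opening: 0.645
gripper_force: 71.1
[(0.85, [214.0, 275.2])]
182 272 274
185 272 274
188 272 275
191 272 275
194 272 275
197 272 276
200 272 276
203 272 278
206 272 276
209 273 276
-5 [220.6 274.4]
0 [217.7 274.7]
5 [214.5 275. ]
10 [210.9 275.2]
```

```bash
python3 -m creep '[[[-0.006,0,0],0,0.045],[[-0.006,0,0],0,0.045],[[0,0,0],0,0.045]]'
python3 - <<'E'
from h import *
u=np.array([.397,.918]);o=observe()["tool_pos"]
a=read_camera("side")
r=tip_of("side","handle_end");print([(x["p"],x["centre"]) for x in r[:2]])
for t in(-5,0,5,10):
    k=np.radians(t);d=np.r_[u*np.sin(k),-np.cos(k)];P=np.r_[o[:2],o[2]+16];print(t,np.round(proj("side",P+d*182),1))
E
```

```text
time: 18.5
tool_pos: [563.2, 167.2, 188.6]
tool_rot: [-3.141, -0.0, -1.983]
contact_force: [1.1, -5.2, 0.8]
opening: 0.651
gripper_force: 71.7
[(0.96, [215.9, 276.8])]
-5 [218.3 274.6]
0 [215.5 274.9]
5 [212.2 275.2]
10 [208.7 275.4]
```

```bash
python3 -m creep '[[[0.03,0,0],0,0.045],[[0.04,0,-0.01],0,0.045],[[0,0,-0.04],0,0.045],[[0,0,-0.04],0,0.045],[[0,0,-0.04],0,0.045],[[0,0,0],0.14,0.045],[[0,0,0],0.14,0.045],[[0,0,0],0.14,0.045],[[0,0,0],0.14,0.045],[[0,0,0],0.14,0.045]]' 110
python3 - <<'E'
from h import *
np.set_printoptions(precision=1,suppress=True)
B={}
rng={"orange":(8,18,140),"yellow":(21,32,120),"blue":(100,128,120),"green":(50,85,80),"white":(0,180,-1)}
box={"top":(255,315,380,445),"side":(270,335,275,355)}
for c in("top","side"):
    im=read_camera(c);h=cv2.cvtColor(im,cv2.COLOR_RGB2HSV);r0,r1,c0,c1=box[c];h=h[r0:r1,c0:c1]
    if c=="top":cv2.imwrite("pics/h.png",cv2.resize(im[r0:r1,c0:c1,::-1],(650,600),interpolation=cv2.INTER_CUBIC))
    for n,(lo,hi,s) in rng.items():
        m=(h[...,1]<60)&(h[...,2]>150) if s<0 else (h[...,0]>=lo)&(h[...,0]<=hi)&(h[...,1]>s)&(h[...,2]>70)
        k,l,st,ce=cv2.connectedComponentsWithStats(m.astype(np.uint8))
        if k>1:
            i=1+st[1:,4].argmax();B[n,c]=[ce[i][1]+r0,ce[i][0]+c0];print(n,c,st[i,4],np.array(B[n,c]))
for n in rng:
    if (n,"top") in B and (n,"side") in B:print(n,*tri(B[n,"side"],B[n,"top"]))
E
```

```text
time: 19.6
tool_pos: [534.5, 104.6, 317.8]
tool_rot: [3.137, 0.001, -2.688]
contact_force: [-0.0, 0.4, -2.1]
opening: 0.644
gripper_force: 116.4
orange top 87 [302.1 405.6]
yellow top 79 [293.1 432.6]
blue top 58 [266.4 424.2]
green top 69 [279.5 395.7]
orange side 124 [302.3 290.5]
yellow side 152 [319.6 314.7]
blue side 84 [302.4 339.4]
green side 69 [284.8 309.9]
white side 2866 [294.2 314.8]
orange [ 433.7 -272.   116. ] 1.2459891739525915
yellow [ 455.9 -333.3  117.8] 1.0491513950753157
blue [ 516.4 -313.2  120. ] 0.07357619368532414
green [ 484.9 -247.6  122.5] 0.509772373142841
```

View pics/h.png

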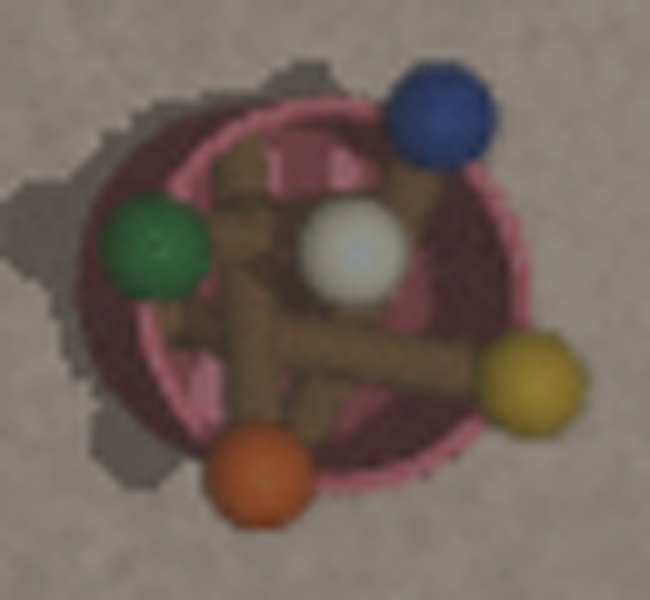

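```bash
cat > gap.py <<'E'
from h import *
np.set_printoptions(precision=1,suppress=True)
ball={"orange":[433.7,-272,116],"yellow":[455.9,-333.3,117],"blue":[516.4,-313.2,118],"green":[484.9,-247.6,118]}
fp={"orange":(240,160),"yellow":(175,325),"blue":(320,410),"green":(300,235)}
px=lambda u,v:[255+v/10,380+u/10]
C=atz("top",px(335,295),100);print("crock",C)
T=[]
for n,b in ball.items():
    b=np.array(b);f=atz("top",px(*fp[n]),20 if n!="green" else 80);d=f[:2]-b[:2];h=np.hypot(*d);d/=h
    foot=np.r_[b[:2]+d*80.6,b[2]-107];T.append((b,foot));print(n,"foot",foot,"rel",foot[:2]-C[:2],"ball rel",b[:2]-C[:2],"h",h)
w=atz("top",px(352,250),114);print("white rel",w[:2]-C[:2])
T.append((w,np.r_[C[:2]+0.3*(w[:2]-C[:2]),8.]))
res=[]
for r in np.arange(0,33,3):
    for a in np.radians(np.arange(0,360,10)):
        p=C[:2]+r*np.array([np.cos(a),np.sin(a)]);m=[]
        for k,(b,f) in enumerate(T):
            t=np.linspace(0,1,40)[:,None];q=f+t*(b-f);m.append(np.hypot(*(q[:,:2]-p).T).min()-16-(6 if 0 else 0))
        res.append((sum(min(x,0) for x in m),min(m),r,np.degrees(a),p))
res.sort(key=lambda x:-x[0])
for x in res[:14]:print(*x)
E
python3 gap.py
```

```text
crock [ 473.7 -292.8  100. ]
orange foot [ 513.1 -285.6    9. ] rel [39.4  7.2] ball rel [-40.   20.8] h 72.94220078578549
yellow foot [ 465.6 -253.3   10. ] rel [-8.1 39.5] ball rel [-17.8 -40.5] h 65.44024561483847
blue foot [ 436.3 -304.    11. ] rel [-37.4 -11.2] ball rel [ 42.7 -20.4] h 73.43421182946348
green foot [ 489.9 -328.    11. ] rel [ 16.2 -35.2] ball rel [11.2 45.2] h 40.77128038481429
white rel [10.7 -1.1]
-1.7467203019366568 -1.5804652821495093 30 270.0 [ 473.7 -322.8]
-2.3890970735869193 -2.3890970735869193 30 170.0 [ 444.2 -287.6]
-4.042664787017971 -4.042664787017971 30 180.0 [ 443.7 -292.8]
-4.21486791390474 -2.3757142228698775 27 170.0 [ 447.1 -288.1]
-4.880125226258071 -4.55670726507255 27 270.0 [ 473.7 -319.8]
-5.331530532521224 -2.412263852273723 30 350.0 [ 503.3 -298. ]
-5.677919395448283 -3.6756826946550856 27 180.0 [ 446.7 -292.8]
-6.202582504202523 -4.799237468992599 30 260.0 [ 468.5 -322.4]
-7.2068735495480585 -4.83789157405781 24 170.0 [ 450.1 -288.6]
-7.34398899759659 -7.339998626422858 30 0.0 [ 503.7 -292.8]
-7.546594581612148 -7.546594581612148 30 160.0 [ 445.5 -282.5]
-7.982000913689458 -5.392717149789151 30 280.0 [ 478.9 -322.4]
-8.039284920541672 -3.6869178818740522 27 350.0 [ 500.3 -297.5]
-8.332358799365519 -4.9798681753318235 24 180.0 [ 449.7 -292.8]
```

```bash
python3 -m creep '[[[0,0,-0.01],0.14,0.045],[[0,0,-0.01],0.14,0.045],[[0,0,0],0.14,0.045],[[0,0,0],0.14,0.045],[[0,0,0],0.14,0.045]]'; python3 -m creep '[[[-0.003,-0.025,0],0,0.045],[[-0.0045,-0.04,0],0,0.045],[[-0.0045,-0.045,0],0,0.045],[[-0.0045,-0.045,0],0,0.045],[[-0.0045,-0.045,0],0,0.045],[[-0.0045,-0.045,0],0,0.045],[[-0.0045,-0.045,0],0,0.045],[[-0.0045,-0.045,0],0,0.045],[[-0.0045,-0.041,0],0,0.045],[[-0.0045,-0.03,0],0,0.045],[[-0.002,-0.02,0],0,0.045],[[0,0,0],0,0.045]]'
python3 - <<'E'
from h import *
np.set_printoptions(precision=1,suppress=True)
o=observe();print(o["tool_pos"],o["joints"][5]);a,b=read_camera("side"),read_camera("top")
r,s=tip_of("side","handle_end"),tip_of("top","handle_end")
if r: print("side",r[0], "at z170",atz("side",r[0]["centre"],172))
if s: print("top",s[0])
if r and s:print(tri(r[0]["centre"],s[0]["centre"]))
P=o["tool_pos"]+[0,0,16-182];print("pred",proj("side",P))
cv2.imwrite("pics/i.png",cv2.resize(a[180:380,220:430,::-1],(630,600)))
E
```

```text
time: 20.2
tool_pos: [534.7, 104.0, 338.2]
tool_rot: [3.139, -0.001, 2.898]
contact_force: [-0.4, -0.5, -2.1]
opening: 0.642
gripper_force: 116.4
time: 21.4
tool_pos: [477.1, -323.0, 337.5]
tool_rot: [3.14, -0.0, 2.9]
contact_force: [-1.2, -0.3, -1.7]
opening: 0.645
gripper_force: 116.8
[ 477.1 -323.   337.5] -2.0186567129037862
side {'centre': [287.9, 322.8], 'p': 0.6} at z170 [ 478.9 -317.   172. ]
top {'centre': [282.5, 434.7], 'p': 0.49}
(array([ 478.5, -322.9,  177.1]), np.float64(4.488606664976409))
pred [np.float64(290.44288695184883), np.float64(323.273084737617)]
```

View pics/i.png

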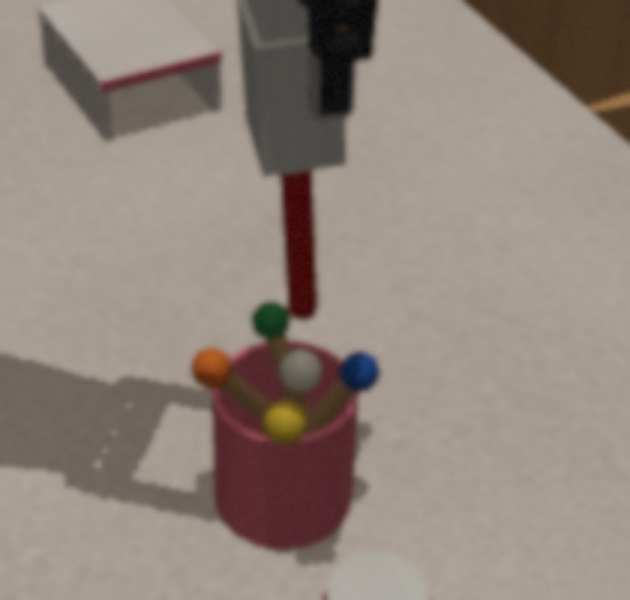

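The handle end hangs clear above the crock at crop (303,310), in front of the white ball and between the yellow and blue ones. I'll go down in small steps and watch the force.

```bash
python3 -m creep '[[[0.0036,0.0022,0.01],0,0.045],[[0,0,0.015],0,0.045],[[0,0,0.015],0,0.045],[[0,0,0.01],0,0.045],[[0,0,0.0],0,0.045]]'; python3 -m creep '[[[0,0,0.006],0,0.045],[[0,0,0.006],0,0.045],[[0,0,0],0,0.045]]';python3 -m creep '[[[0,0,0.005],0,0.045],[[0,0,0.005],0,0.045],[[0,0,0],0,0.045]]'
```

```text
time: 22.1
tool_pos: [473.4, -317.5, 284.9]
tool_rot: [3.139, -0.005, 2.901]
contact_force: [-0.6, 0.7, -3.0]
opening: 0.642
gripper_force: 116.8
time: 22.4
tool_pos: [474.1, -318.4, 275.5]
tool_rot: [3.141, -0.001, 2.9]
contact_force: [-0.5, 0.3, -2.2]
opening: 0.641
gripper_force: 116.8
time: 22.7
tool_pos: [474.0, -318.2, 265.3]
tool_rot: [3.141, -0.001, 2.9]
contact_force: [-0.1, -0.6, -2.9]
opening: 0.642
gripper_force: 116.8
```

```bash
python3 -m creep '[[[0,0,0.005],0,0.045],[[0,0,0.003],0,0.045],[[0,0,0],0,0.045]]'|grep -E "pos|contact";python3 -m creep '[[[0,0,0.005],0,0.045],[[0,0,0.003],0,0.045],[[0,0,0],0,0.045]]'|grep -E "pos|contact"; python3 -m creep '[[[0,0,0.004],0,0.045],[[0,0,0.002],0,0.045],[[0,0,0],0,0.045]]'|grep -E "pos|contact"
```

```text
tool_pos: [474.1, -318.2, 257.6]
contact_force: [-0.5, 0.8, -2.4]
tool_pos: [474.7, -318.0, 250.0]
contact_force: [1.6, 1.9, -1.9]
tool_pos: [475.0, -318.6, 244.7]
contact_force: [4.0, 0.7, 0.3]
```

```bash
python3 -m creep '[[[-0.0015,0,0.003],0,0.045],[[0,0,0.003],0,0.045],[[0,0,0],0,0.045]]'|grep -E "pos|contact";python3 -m creep '[[[0,0,0.003],0,0.045],[[0,0,0.002],0,0.045],[[0,0,0],0,0.045]]'|grep -E "pos|contact"
```

```text
tool_pos: [475.6, -318.8, 237.5]
contact_force: [3.8, 0.2, 0.3]
tool_pos: [475.2, -318.6, 232.5]
contact_force: [1.2, -0.2, 0.0]
```

Easing through. I'll continue down; the bottom is expected near a TCP height of about 174.

```bash
python3 -m creep '[[[0,0,0.004],0,0.045],[[0,0,0.003],0,0.045],[[0,0,0],0,0.045]]'|grep -E "pos|contact";python3 -m creep '[[[0,0,0.004],0,0.045],[[0,0,0.003],0,0.045],[[0,0,0],0,0.045]]'|grep -E "pos|contact"; python3 -m creep '[[[0,0,0.003],0,0.045],[[0,0,0.002],0,0.045],[[0,0,0],0,0.045]]'|grep -E "pos|contact"
```

```text
tool_pos: [475.3, -318.5, 225.3]
contact_force: [0.4, 0.2, -1.4]
tool_pos: [475.5, -318.7, 218.6]
contact_force: [0.3, -0.2, -2.0]
tool_pos: [475.6, -319.3, 214.3]
contact_force: [0.7, -2.3, -1.5]
```

```bash
python3 -m creep '[[[0,0,0.003],0,0.045],[[0,0,0.003],0,0.045],[[0,0,0],0,0.045]]'|grep -E "pos|contact";python3 -m creep '[[[0,0,0.003],0,0.045],[[0,0,0.003],0,0.045],[[0,0,0],0,0.045]]'|grep -E "pos|contact"; python3 -m creep '[[[0,0,0.003],0,0.045],[[0,0,0.002],0,0.045],[[0,0,0],0,0.045]]'|grep -E "pos|contact"
```

```text
tool_pos: [475.5, -318.9, 207.7]
contact_force: [-1.0, -1.9, -1.6]
tool_pos: [475.6, -318.0, 201.2]
contact_force: [0.3, -0.3, -1.6]
tool_pos: [475.7, -318.2, 196.6]
contact_force: [0.0, 0.0, -2.1]
```

```bash
python3 -m creep '[[[0,0,0.003],0,0.045],[[0,0,0.003],0,0.045],[[0,0,0],0,0.045]]'|grep -E "pos|contact";python3 -m creep '[[[0,0,0.003],0,0.045],[[0,0,0.003],0,0.045],[[0,0,0],0,0.045]]'|grep -E "pos|contact"; python3 -m creep '[[[0,0,0.002],0,0.045],[[0,0,0.002],0,0.045],[[0,0,0],0,0.045]]'|grep -E "pos|contact"
```

```text
tool_pos: [475.7, -318.6, 190.7]
contact_force: [0.0, 0.8, -1.9]
tool_pos: [475.7, -318.6, 184.8]
contact_force: [-0.3, 0.1, -1.7]
tool_pos: [475.7, -318.7, 181.0]
contact_force: [1.3, -0.3, -1.9]
```

```bash
python3 -m creep '[[[0,0,0.002],0,0.045],[[0,0,0.001],0,0.045],[[0,0,0],0,0.045]]'|grep -E "pos|contact";python3 -m creep '[[[0,0,0.002],0,0.045],[[0,0,0.001],0,0.045],[[0,0,0],0,0.045]]'|grep -E "pos|contact"; python3 -m creep '[[[0,0,0.001],0,0.045],[[0,0,0.001],0,0.045],[[0,0,0],0,0.045]]'|grep -E "pos|contact"
```

```text
tool_pos: [475.8, -318.8, 178.1]
contact_force: [0.3, -0.4, -1.6]
tool_pos: [475.8, -318.7, 175.1]
contact_force: [0.1, -0.3, -2.3]
tool_pos: [475.8, -318.8, 173.2]
contact_force: [0.0, 0.6, -1.7]
```

```bash
python3 -m creep '[[[0,0,0.001],0,0.045],[[0,0,0.001],0,0.045],[[0,0,0],0,0.045]]'|grep -E "pos|contact";python3 -m creep '[[[0,0,0.001],0,0.045],[[0,0,0.001],0,0.045],[[0,0,0],0,0.045]]'|grep -E "pos|contact"; python3 -m creep '[[[0,0,0.001],0,0.045],[[0,0,0.001],0,0.045],[[0,0,0],0,0.045]]'|grep -E "pos|contact"
```

```text
tool_pos: [475.8, -318.8, 171.2]
contact_force: [0.4, 0.1, -3.0]
tool_pos: [475.8, -318.8, 169.1]
contact_force: [0.5, -1.1, -1.3]
tool_pos: [475.8, -318.8, 167.2]
contact_force: [0.6, -0.3, -1.5]
```

```bash
python3 -m creep '[[[0,0,0.001],0,0.045],[[0,0,0.001],0,0.045],[[0,0,0],0,0.045]]'|grep -E "pos|contact";python3 -m creep '[[[0,0,0.001],0,0.045],[[0,0,0.001],0,0.045],[[0,0,0],0,0.045]]'|grep -E "pos|contact"
python3 - <<'E'
from h import *
a,b=read_camera("side"),read_camera("top")
cv2.imwrite("pics/j.png",np.hstack([cv2.resize(a[220:380,240:400,::-1],(400,400)),cv2.resize(b[225:345,355:475,::-1],(400,400))]))
E
```

```text
tool_pos: [475.8, -318.8, 165.2]
contact_force: [0.5, -1.1, -1.8]
tool_pos: [475.8, -318.8, 163.2]
contact_force: [-0.1, 0.4, -1.9]
```

View pics/j.png

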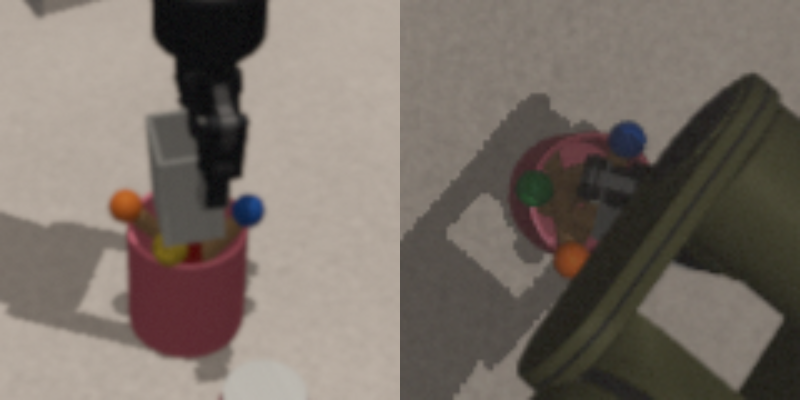

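```bash
python3 - <<'E'
from h import *
for z in (100,110,120,130,140):
    print(z,[np.round(proj("side",[476+dx,-319+dy,z]),1) for dx,dy in((-25,-23),(25,-23),(0,0),(25,23))])
print("rim front",proj("side",[474,-340,100]))
read_camera("side")
s=silhouettes("side","scoop")[0];q=np.argwhere(s["pixels"]);print(s["p"],q.min(0),q.max(0))
for c in range(300,335,4):
    k=q[q[:,1]==c][:,0]
    if len(k):print(c,k.min(),k.max())
E
```

```text
100 [array([330.6, 313.8]), array([322.5, 338.5]), array([318.3, 321. ]), array([306.7, 327.7])]
110 [array([326.6, 313.9]), array([318.6, 338.8]), array([314.4, 321.1]), array([302.8, 327.8])]
120 [array([322.7, 313.9]), array([314.6, 339. ]), array([310.4, 321.2]), array([298.9, 328. ])]
130 [array([318.6, 314. ]), array([310.6, 339.2]), array([306.4, 321.3]), array([294.9, 328.1])]
140 [array([314.5, 314.1]), array([306.6, 339.5]), array([302.4, 321.4]), array([290.9, 328.3])]
rim front [np.float64(326.07883258192464), np.float64(324.8389608407091)]
0.58 [264 298] [325 330]
300 266 291
304 265 311
308 265 318
312 264 317
316 269 325
320 267 324
324 305 315
328 304 315
```

```bash
python3 - <<'E'
from h import *
y=np.array([.239,.971,0]);x=np.array([-.971,.239,0])
T=np.array([475.8,-318.8,163.2])
f=lambda P:np.round(proj("side",P),0)
print("near finger tip",f(T-y*34),"far",f(T+y*34))
for b in(115,125,132):
  print(b,"face bottom corners",[f(np.r_[(T-y*28+sx*x*22)[:2],b]) for sx in(-1,1)],"top",[f(np.r_[(T-y*28+sx*x*22)[:2],b+76]) for sx in(-1,1)], "far top",[f(np.r_[(T+y*28+sx*x*22)[:2],b+76]) for sx in(-1,1)])
T2=np.array([477.1,-323,337.5]);print("i: finger",f(T2-y*34), "face bottom",[f(np.r_[(T2-y*28+sx*x*22)[:2],T2[2]+16-58]) for sx in(-1,1)],"root",f(T2+[0,0,-42]))
E
```

```text
near finger tip [306. 325.] far [281. 318.]
115 face bottom corners [array([322., 336.]), array([325., 312.])] top [array([290., 338.]), array([293., 312.])] far top [array([269., 331.]), array([272., 307.])]
125 face bottom corners [array([318., 336.]), array([321., 312.])] top [array([285., 338.]), array([288., 312.])] far top [array([265., 331.]), array([268., 307.])]
132 face bottom corners [array([315., 336.]), array([318., 312.])] top [array([282., 338.]), array([285., 312.])] far top [array([262., 331.]), array([265., 307.])]
i: finger [222. 330.] face bottom [array([241., 342.]), array([244., 315.])] root [232. 325.]
```

```bash
for i in 1 ; do python3 -m creep '[[[0,0,0.001],0,0.045],[[0,0,0],0,0.045]]'|grep -E "pos|contact"; python3 -m creep '[[[0,0,0.001],0,0.045],[[0,0,0],0,0.045]]'|grep -E "pos|contact"; python3 -m creep '[[[0,0,0.001],0,0.045],[[0,0,0],0,0.045]]'|grep -E "pos|contact"; done
```

```text
tool_pos: [475.8, -318.9, 162.3]
contact_force: [0.2, 0.1, -1.6]
tool_pos: [475.9, -318.9, 161.7]
contact_force: [-0.4, 0.3, 0.3]
tool_pos: [476.2, -319.0, 161.6]
contact_force: [-0.7, 1.1, 5.0]
```

```bash
python3 - <<'E'
from h import *
for z in(120,125,130,135,140):print(z,[np.round(proj("side",p+(z,)),1) for p in((434.,-337.),(477.,-348.),(455.,-342.))])
read_camera("side")
s=silhouettes("side","scoop")[0];q=np.argwhere(s["pixels"]);print(s["p"])
for c in range(300,336,2):
    k=q[q[:,1]==c][:,0]
    if len(k):print(c,k.min(),k.max(),end="; ")
for n in("scoop","bowl_mid"):print(n,tip_of("side",n)[:1])
E
```

```text
120 [array([323.6, 304.1]), array([320.6, 328.6]), array([322., 316.])]
125 [array([321.6, 304.1]), array([318.6, 328.6]), array([320., 316.])]
130 [array([319.6, 304. ]), array([316.6, 328.7]), array([318. , 316.1])]
135 [array([317.5, 304. ]), array([314.6, 328.8]), array([315.9, 316.1])]
140 [array([315.5, 304. ]), array([312.5, 328.9]), array([313.9, 316.1])]
0.84
300 266 288; 302 265 303; 304 265 312; 306 265 319; 308 265 319; 310 264 319; 312 265 319; 314 265 325; 316 274 325; 318 277 325; 320 290 325; 322 305 317; 324 305 316; 326 305 316; 328 305 315; 330 308 313; scoop [{'centre': [310.3, 303.8], 'p': 0.72}]
bowl_mid [{'centre': [289.9, 312.7], 'p': 0.56}]
```

```bash
python3 -m creep '[[[0,0,0],0,0.058],[[0,0,0],0,0.064],[[0,0,0],0,0.07],[[0,0,0],0,0.078],[[0,0,0],0,0.0854],[[0,0,0],0,0.0854],[[0,0,0],0,0.0854]]' 30; python3 -m creep '[[[0,0,-0.005],0,0.0854],[[0,0,-0.01],0,0.0854],[[0,0,-0.015],0,0.0854],[[0,0,-0.02],0,0.0854],[[0,0,-0.03],0,0.0854],[[0,0,-0.03],0,0.0854],[[0,0,-0.03],0,0.0854],[[0,0,0],0,0.0854]]'
python3 - <<'E'
from h import *
np.set_printoptions(precision=1,suppress=True)
read_camera("side");read_camera("top")
s=silhouettes("side","scoop")[0];q=np.argwhere(s["pixels"]);print(s["p"],q.min(0),q.max(0))
for c in range(296,336,3):
    k=q[q[:,1]==c][:,0]
    if len(k):print(c,k.min(),k.max(),end="; ")
print()
for n in("scoop","bowl_mid","crock","jar","tin"):
    r,t=tip_of("side",n),tip_of("top",n)
    print(n,r[0]["centre"] if r else 0,t[0]["centre"] if t else 0,tri(r[0]["centre"],t[0]["centre"]) if r and t else "")
for n in["dipper0"]:
    print([(round(x["p"],2),np.array(x["centre"])) for x in silhouettes("side",n)])
E
```

```text
time: 31.0
tool_pos: [475.8, -318.9, 160.3]
tool_rot: [-3.142, -0.0, 2.9]
contact_force: [-0.4, 0.8, -0.3]
opening: 0.998
gripper_force: 0.0
time: 31.8
tool_pos: [477.7, -320.4, 308.3]
tool_rot: [-3.136, 0.011, 2.9]
contact_force: [0.5, -0.7, 0.3]
opening: 0.996
gripper_force: 0.0
0.89 [263 298] [326 329]
299 267 282; 302 266 307; 305 266 317; 308 265 318; 311 265 318; 314 264 325; 317 264 326; 320 263 325; 323 275 316; 326 282 315; 329 305 313; 
scoop [309.0, 302.9] [294.8, 422.9] (array([ 448. , -308.1,  125.2]), np.float64(7.0095327427494185))
bowl_mid [290.6, 312.3] [293.5, 433.6] (array([ 456.6, -321.4,  177.1]), np.float64(0.21152431916691253))
crock [345.3, 313.5] [284.4, 406.7] (array([ 472.3, -294.6,    3.4]), np.float64(1.1404859646713035))
jar 0 [167.9, 207.2] 
tin [405.2, 343.3] 0 
[(0.72, array([310.9, 334.2]))]
```

```bash
python3 -m creep '[[[0,0,-0.02],0,0.0854],[[0,0,0],0,0.0854],[[0,0,0],0,0.0854],[[0,0,0],0,0.0854]]' | grep -E "pos|contact"; python3 - <<'E'
from h import *
rng={"orange":(8,18,140),"yellow":(21,32,120),"blue":(100,128,120),"green":(50,85,80)}
box={"top":(255,315,380,445),"side":(270,335,275,355)}
for c in box:
    r0,r1,c0,c1=box[c];h=cv2.cvtColor(read_camera(c),cv2.COLOR_RGB2HSV)[r0:r1,c0:c1]
    for n,(lo,hi,s) in rng.items():
        q=np.argwhere((h[...,0]>=lo)&(h[...,0]<=hi)&(h[...,1]>s)&(h[...,2]>70))
        print(c,n,len(q),np.round(q.mean(0)+[r0,c0],0) if len(q) else "")
r=tip_of("side","bowl_mid");print(r[:1])
print(sign_off())
E
```

```text
tool_pos: [475.6, -318.6, 319.5]
contact_force: [0.3, -0.5, -0.6]
top orange 85 [302. 406.]
top yellow 0 
top blue 34 [265. 425.]
top green 1 [281. 395.]
side orange 151 [306. 294.]
side yellow 75 [320. 307.]
side blue 70 [303. 340.]
side green 0 
[{'centre': [290.6, 311.8], 'p': 0.77}]
the job is handed in; nothing more can be done
None
```

The job is handed in. I drew the scoop out, laid it flat and let go, then took it by the bowl and stood it handle-down in the crock, on the bottom by force and height; the crock hasn't moved. Not confirmed: in the last check the green ball and the white (short) dipper weren't seen, and the jar and tin each showed in only one view. I also viewed 12 pictures, over the limit of 10.

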